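# Hold the board holder open at its mark

## Robot

A 7-joint arm with a two-finger parallel gripper is mounted at the origin on the work surface. World frame = base frame: x ahead of the robot, y to its left, z up, the work surface at z = 0. Lengths are in m, angles in rad, forces in N, time in s.
With the tool pointing down it reaches from about 0.35 to 0.9 m from the base axis. Payload 8.1 kg.
Tool frame: the origin (TCP) lies on the centre line of the jaws, within the pads' length; the fingertips stand 8 mm ahead of it and the grasp point (between the pads) lies 11 mm behind it; z points along the fingers, y is the line along which they close (so a half turn about z gives the same grasp; the last joint's range is limited). The gripper opens to 92 mm and grips with 3 to 60 N. Pads are 19 mm wide; open, the fingers measure 130 mm over their backs; the gripper's body (75 mm by 190 mm) begins 47 mm behind the grasp point.
Start: joints at [-1.353, 0.434, 0.025, 1.573, -0.012, 1.134, -0.075], TCP at [0.197, 0.593, 0.235] pointing down, gripper open.
Joint ranges: [-2.62, 2.62], [-0.44, 2.09], [-1.27, 1.32], [0.08, 2.57], [-1.32, 4.46], [0.12, 2], [-2.74, 2.74]. Speed limits (rad/s): [2.22, 2.22, 3.01, 3.01, 3.14, 3.14, 3.14].

## Interface

Orientations are given as a unit quaternion [x, y, z, w].
In Python, from rig import robot, gripper_to, imaging gives the robot as it stands. Calls block until the motion is done:
- robot.move_ptp(position, orientation): joint-space move of the TCP to a pose.
- robot.move_straight(position, rotation=None, v=0.15, guard=None): straight line of the TCP; rotation=None keeps the orientation; v is the mean speed in m/s. With guard (N) it stops when the force on the tool has changed by that much, and returns True; else False.
- robot.movej(angles): joint-space move.
- gripper_to(opening): finger opening in m; the grip force is fixed at half the most; returns when the fingers have stopped.
- robot.wait(seconds).
- robot.ik(position, orientation): joint angles nearest the present ones, or None.
- robot.state(): the state.
- imaging.snapshot(name): name is "side" or "top"; returns (picture, depth): 480x640x3 uint8, blue, green, red; 480x640 float32, m along the optical axis (not along the pixel's ray), 0 where there is no reading.
- imaging.get_calibration(name): a dict with "fx", "fy", "cx", "cy" (pixels), "world_to_cam" (4x4, takes a point from world to camera coordinates). Camera axes: x right, y up, looking along -z (the intrinsics and any distortion apply to the point x, -y, -z); pixel columns grow to the right and rows downward; lengths in m; the calibration is good to about 2 mm. A picture is of the moment at which its call begins. get_calibration takes no time and is no camera call.
A pose or a line that the arm cannot do raises robot.MotionError and nothing moves.
- robot.job_done(): hands the job in; it is judged then, once.
The state is a dict: "clock": time; "qpos": joint angles; "qvel": joint speeds; "joint_torque": joint torques, N m; "ee_pos": TCP position; "tool_rot": TCP orientation; "wrist_force": force on the tool from outside, world axes, zero at the start; "wrist_torque": the same for the moment, N m; "finger_gap": finger opening in m; "gripper_force": force on a finger pad.
Only numpy, scipy, OpenCV 4.12 (cv2) and the standard library are available. Lean on these libraries where they do the work, as an engineer would, in place of code of your own. Each camera call takes 0.05 s, during which the arm holds its last target. There are 200 camera calls.

## Task

Make the spring-loaded board holder ready for the next circuit board: take the white bottle off the holder's bed and set it down gently, upright and wholly on the round black coaster, and let it go. Then pull the holder's sliding jaw open by its black tab until its red pointer stands over the yellow band, and keep holding it still there: the program finishes while holding the tab, because the spring shuts the jaw if it is let go. Do not tip the bottle, shift the yellow band, or disturb the jar, tweezers and syringe.

Things in the scene. Friction and masses are not known exactly. Their poses are not given: they have to be found in the camera images.
- holder: Board holder fixed on the blue mat (mat top 4 mm above the work surface): aluminium base plate 12 mm thick, from -125 to +105 mm along its x, +-60 mm along its y; origin on the underside, z up. A dark fixed jaw (70 mm wide, top 34 mm above the origin) has its inner face at x = +79 mm. The sliding jaw is pulled along the holder's -x. Yaw within about 0.5 rad of the base's.
- jaw: Sliding jaw, carriage and tab, one piece; origin and axes equal the holder's when shut and shift along its -x when pulled (60 mm to a hard stop). Shut, its plate (70 mm wide, top at z 34 mm) spans x 3 to 15 mm; a flat carriage 40 mm wide, top at z 30 mm, joins it to the tab. Spring-return: 6 N of pull starts it, plus 1.2 N per 10 mm; it shuts itself when let go.
- tab (a point): Grasp point of the black upright tab of the sliding jaw: 12 mm thick along the holder's x, 26 mm wide along y, standing from the carriage (25 mm below this point) to 13 mm above it. Pinch it across x from above: 42 mm are free between tab and jaw plate on the +x side, the -x side is open.
- pointer (a point): End of the red pointer (3 mm wide along x), on the +y side of the tab and moving with the jaw; same x as the tab's middle.
- band (a point): Middle of the top of the yellow band (12 mm along x, 16 mm along y, 6 mm high), a block set on a dark rail on the +y side of the holder, 22 to 48 mm from the shut pointer towards the holder's -x. Its axes are the holder's. It is stiff but would slide if pushed; the pointer passes 2 mm above it without touching.
- bottle: White closed bottle with a grey label and a blue cap, 40 mm in diameter, 88 mm tall, about 0.14 kg; origin at the centre of its underside, z up its axis; the straight body reaches 62 mm above the origin. It starts standing on the holder's bed between the jaws.
- coaster: Round black rubber coaster, 100 mm in diameter, 5 mm thick, fixed on the mat to the left or right of the holder; origin at the centre of its underside.
- jar: Bystander: amber glass jar with black cap, 52 mm in diameter, 45 mm tall, standing on the mat on the side of the holder without the coaster; origin under its centre.
- tweezers: Bystander: steel tweezers lying on the mat beyond the work, 122 mm long along its x, 6 mm high; origin at its middle on the underside.
- syringe: Bystander: flux syringe lying on the mat beyond the work, 130 mm long along its x, 18 mm high; origin near its middle on the underside.
Mind the look-alikes: they are no part of the job. There is more than one size of the coaster; the one meant has the size given above.

How it is judged:
On the way, in this order (a step that is already met when the one before it is completed fails the run):
1. the bottle stands upright and released, wholly on the coaster (horizontal distance between bottle and coaster below 0.031 m and z of bottle in the frame of coaster between 0.002 and 0.009 m and angle between bottle's own z axis and vertical below 0.1 rad and linear speed of bottle below 0.02 m/s and contact force between bottle and the fingers below 0.1 N and contact force between bottle and the arm below 0.1 N and contact force between bottle and coaster above 0.3 N), for 0.3 s.
2. the jaw is held by the fingers with the red pointer over the yellow band (x of pointer in the frame of band between -0.006 and 0.006 m and linear speed of jaw below 0.01 m/s and contact force between the fingers and jaw above 2 N and contact force between jaw and bottle below 0.1 N), for 0.3 s.
At the end, for the whole second after the job is handed in: The bottle stands upright (within 0.1 rad), at rest and untouched, wholly on the coaster (centres within 31 mm), and the fingers hold the sliding jaw still (more than 2 N of contact) with the red pointer within 6 mm of the middle of the yellow band, along the holder's x, all through the last second (all of step 1 and all of step 2); the arm keeps its last pose, push and grip.
It fails at once if the bottle is tipped over (more than 0.6 rad) (angle between bottle's own z axis and vertical above 0.6 rad).
It fails at once if the bottle is dropped or thrown (faster than 0.5 m/s with no finger on it) (linear speed of bottle above 0.5 m/s and contact force between bottle and the fingers below 0.05 N).
It fails at once if the yellow band is shifted by more than 5 mm (distance of band from where it was at the start of the episode above 0.005 m).
It fails at once if the jar, tweezers or syringe is moved by more than 20 mm or the jar is tipped (distance of any of jar, tweezers, syringe from where it was at the start of the episode above 0.02 m or angle between jar's own z axis and vertical above 0.4 rad).
It also fails if it takes over 51 s, if anything falls off the work surface, if the arm or the gripper's body presses on something with over 40 N, if the wrist force passes 120 N, or if a joint passes its speed limit or range.

## Working session

There is one attempt and no reset: what is moved stays moved. The work goes in short steps, each a Python script; the robot and the scene stay as the last script left them, time stands still between calls to the robot, and variables do not carry over. Pictures are saved under pics/ and viewed, at most 10 in all, crops included, and the job is handed in when it is done.

```bash
ls; mkdir -p pics
python3 - <<'E'
from rig import robot, gripper_to, imaging
import cv2, numpy as np
for n in("top","side"):
    p,d=imaging.snapshot(n); cv2.imwrite(f"pics/{n}0.png",p); np.save(f"pics/{n}0.npy",d)
    print(n,imaging.get_calibration(n),(d==0).mean())
s=robot.state();print(s['clock'],s['ee_pos'],s['tool_rot'],s['finger_gap'])
E
```

```text
pics
top {'fx': 456.0710452998212, 'fy': 456.0710452998212, 'cx': 323.3478936479591, 'cy': 236.9071107804534, 'world_to_cam': array([[ 0.00460819, -0.9997498 ,  0.02188832,  0.14899749],
       [ 0.99039142,  0.00758825,  0.13808424, -0.48818269],
       [-0.13821579,  0.02104169,  0.99017859, -1.07770747],
       [ 0.        ,  0.        ,  0.        ,  1.        ]])} 0.003994140625
side {'fx': 520.4430254837192, 'fy': 520.4430254837192, 'cx': 329.21272114250604, 'cy': 245.09787008022363, 'world_to_cam': array([[ 0.99263138, -0.11935233, -0.02092747, -0.46383624],
       [ 0.08407921,  0.55404827,  0.82822775, -0.20001716],
       [-0.08725608, -0.82388442,  0.56000075, -1.20529366],
       [ 0.        ,  0.        ,  0.        ,  1.        ]])} 0.0039680989583333335
0.1 [0.19698435 0.59268782 0.23402802] [ 1.59744982e-01  9.87158064e-01 -7.04371329e-04 -4.08059736e-05] 0.09165811896149775
```

View pics/top0.png

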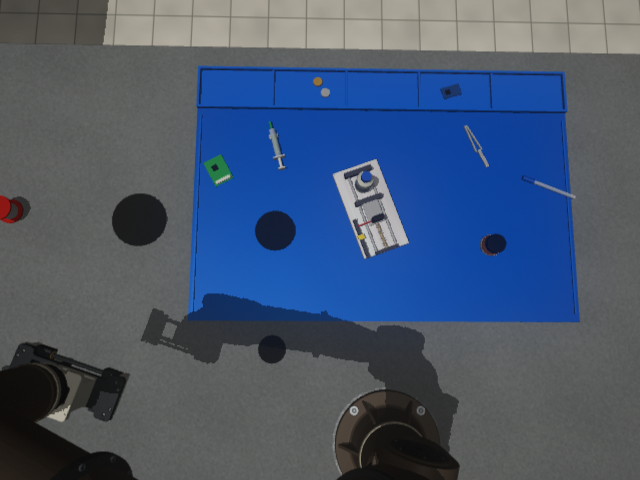

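View pics/side0.png

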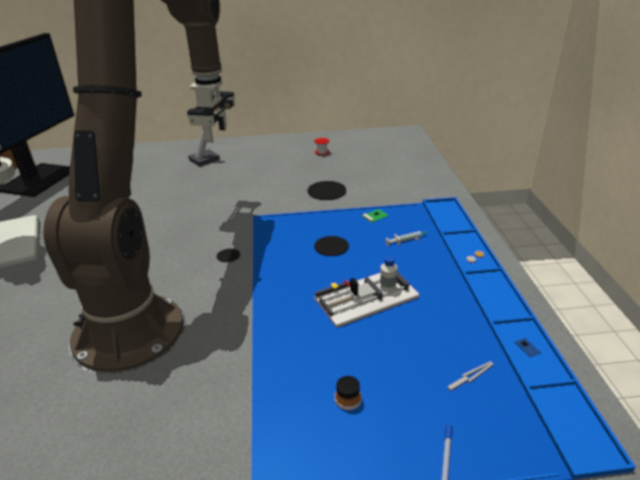

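Top view: the coaster on the mat is at (275,230), the holder at about (370,208), the bottle at (366,178), and the tab at (377,217). The jar is at (493,244).

```bash
cat > h.py <<'E'
import cv2, numpy as np
from rig import robot, gripper_to, imaging
def ray(n,u,v):
    c=imaging.get_calibration(n);M=c["world_to_cam"];R=M[:3,:3]
    d=np.array([(u-c["cx"])/c["fx"],-(v-c["cy"])/c["fy"],-1.])
    return -R.T@M[:3,3],R.T@d
def onz(n,u,v,z):
    o,d=ray(n,u,v);return o+d*(z-o[2])/d[2]
def pix(n,p):
    c=imaging.get_calibration(n);q=c["world_to_cam"]@np.append(p,1)
    return c["cx"]+c["fx"]*q[0]/-q[2], c["cy"]-c["fy"]*q[1]/-q[2]
def two(a,b):
    (o1,d1),(o2,d2)=ray("top",*a),ray("side",*b)
    t=np.linalg.lstsq(np.c_[d1,-d2],o2-o1,rcond=None)[0]
    p,q=o1+t[0]*d1,o2+t[1]*d2
    return (p+q)/2,np.linalg.norm(p-q)
def mask(p,lo,hi,roi):
    x0,y0,x1,y1=roi;m=np.zeros(p.shape[:2],np.uint8)
    m[y0:y1,x0:x1]=cv2.inRange(cv2.cvtColor(p,cv2.COLOR_BGR2HSV),lo,hi)[y0:y1,x0:x1];return m
def cen(m):
    k,_,s,c=cv2.connectedComponentsWithStats(m,connectivity=8)
    i=1+np.argmax(s[1:,4]);return c[i],s[i,4]
RO={"top":(325,150,415,265),"side":(305,255,425,330)}
YEL=((20,120,90),(35,255,255))
E
python3 - <<'E'
from h import *
I={n:cv2.imread(f"pics/{n}0.png") for n in RO}
for n in RO:
    for nm,lo,hi in(("yel",*YEL),("red",(0,130,70),(8,255,255)),("red2",(172,130,70),(180,255,255)),("capblue",(100,120,20),(125,255,160))):
        m=mask(I[n],lo,hi,RO[n])
        if m.any(): print(n,nm,cen(m))
# base plate: not blue
def notblue(n): 
    m=255-mask(I[n],(100,150,40),(125,255,255),RO[n]); x0,y0,x1,y1=RO[n]; k=np.zeros_like(m);k[y0:y1,x0:x1]=m[y0:y1,x0:x1]
    return k
for n in RO:
    c=max(cv2.findContours(notblue(n),0,1)[0],key=cv2.contourArea)
    b=cv2.boxPoints(cv2.minAreaRect(c)); print(n,"box",b.round(1).tolist())
    if n=="top":
        w=np.array([onz(n,*q,.016) for q in b]);print(w.round(4),np.linalg.norm(w-np.roll(w,1,0),axis=1))
m=mask(I["top"],(0,0,0),(180,255,60),(245,200,305,260));c=max(cv2.findContours(m,0,1)[0],key=cv2.contourArea)
e=cv2.fitEllipse(c);print("coaster",e,onz("top",*e[0],.009))
m=mask(I["side"],(0,0,0),(180,255,60),(305,230,355,260));c=max(cv2.findContours(m,0,1)[0],key=cv2.contourArea)
e=cv2.fitEllipse(c);print("coaster",e,onz("side",*e[0],.009))
a=cv2.resize(I["top"][150:265,325:415],None,fx=5,fy=5,interpolation=2);b=cv2.resize(I["side"][255:330,305:425],None,fx=2.9,fy=2.9,interpolation=2)
v=np.zeros((575,800,3),np.uint8);v[:,:450]=a;v[:217,450:798]=b;cv2.imwrite("pics/z.png",v)
E
```

```text
top yel (array([360.90322581, 236.4516129 ]), np.int32(31))
top red2 (array([365., 223.]), np.int32(5))
top capblue (array([383.9780529 , 163.56105796]), np.int32(1777))
side yel (array([334.32, 285.96]), np.int32(25))
side red (array([347.44444444, 284.11111111]), np.int32(9))
side red2 (array([346.66666667, 282.5       ]), np.int32(6))
side capblue (array([376.58333333, 313.24242424]), np.int32(132))
top box [[331.29998779296875, 173.5], [376.6000061035156, 156.5], [409.0, 242.89999389648438], [363.70001220703125, 259.8999938964844]]
[[ 0.651   0.1323  0.016 ]
 [ 0.6966  0.0174  0.016 ]
 [ 0.4762 -0.0604  0.016 ]
 [ 0.4333  0.0522  0.016 ]] [0.231898   0.12359108 0.23371222 0.1204833 ]
side box [[310.79998779296875, 289.20001220703125], [404.6000061035156, 254.6999969482422], [420.1000061035156, 296.8999938964844], [326.29998779296875, 331.3999938964844]]
coaster ((274.711669921875, 230.2754364013672), (37.34058380126953, 38.207645416259766), 77.26481628417969) [0.50621195 0.27242371 0.009     ]
coaster ((331.099853515625, 245.67625427246094), (17.30555534362793, 32.1067008972168), 88.84246063232422) [0.50504203 0.26797551 0.009     ]Traceback (most recent call last):
  File "<stdin>", line 21, in <module>
ValueError: could not broadcast input array from shape (218,348,3) into shape (217,348,3)
```

Run:
```python
from h import *
I={n:cv2.imread(f"pics/{n}0.png") for n in RO}
a=cv2.resize(I["top"][150:265,325:415],None,fx=5,fy=5,interpolation=2);b=cv2.resize(I["side"][255:330,305:425],(348,217),interpolation=2)
v=np.zeros((575,800,3),np.uint8);v[:,:450]=a;v[:217,450:798]=b;cv2.imwrite("pics/z.png",v)
# non-blue coaster blob
nb=255-mask(I["top"],(100,150,60),(125,255,255),(0,0,640,480))
c=max(cv2.findContours(nb[200:260,245:305],0,1)[0],key=cv2.contourArea);e=cv2.fitEllipse(c);u,w=e[0][0]+245,e[0][1]+200
print("coaster",e,onz("top",u,w,.009),np.array(e[1])/456)
d=np.load("pics/top0.npy");x0,y0,x1,y1=RO["top"]
yy,xx=np.mgrid[y0:y1,x0:x1];Z=d[y0:y1,x0:x1]
cal=imaging.get_calibration("top");M=cal["world_to_cam"]
P=np.stack([(xx-cal["cx"])/cal["fx"]*Z,-(yy-cal["cy"])/cal["fy"]*Z,-Z],-1).reshape(-1,3)
W=(P-M[:3,3])@M[:3,:3]
t=W[W[:,2]>.080];print("bottle top",len(t),t.mean(0),t.max(0),t.min(0))
s=W[(W[:,2]>.009)];r=cv2.minAreaRect((s[:,:2]*1000).astype(np.float32));print("plate by depth",r,cv2.boxPoints(r))
tt=W[(W[:,2]>.05)&(W[:,2]<.08)&(W[:,0]<.57)];print("tab",len(tt),tt.mean(0) if len(tt) else 0)
np.set_printoptions(suppress=True)
```

```text
coaster ((29.69846534729004, 30.26013946533203), (37.2605094909668, 38.143096923828125), 83.6655502319336) [0.50625013 0.27245718 0.009     ] [0.08171164 0.08364714]
bottle top 208 [0.56449647 0.0790272  0.29372572] [0.63961158 0.17534145 1.1312719 ] [0.33384915 0.03575625 0.0800392 ]
plate by depth ((521.093994140625, 42.90734100341797), (235.72265625, 393.4878845214844), 85.65320587158203) [[315.9829   -59.703133]
 [708.33887  -89.5268  ]
 [726.2051   145.51782 ]
 [333.84912  175.34149 ]]
tab 71 [0.53102121 0.02409593 0.0690812 ]
```

View pics/z.png

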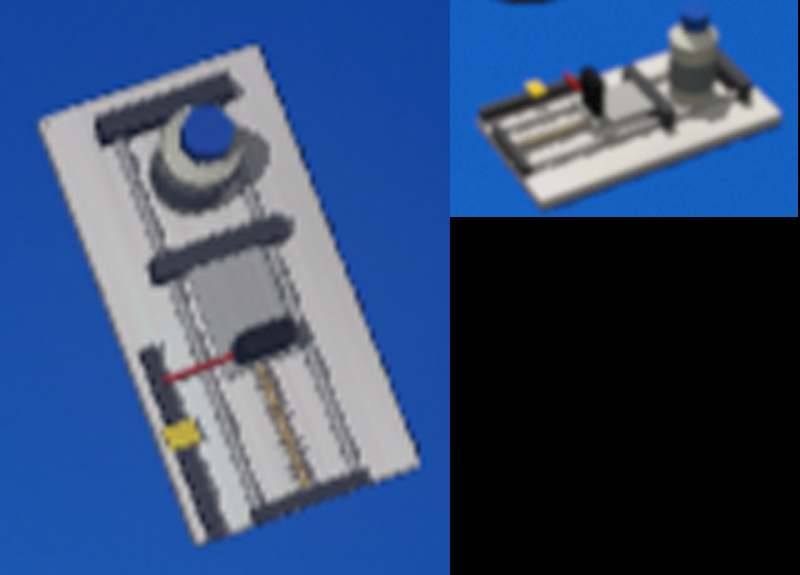

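Crop: the band is at px (361,236.4), the pointer end at (357.6,225.6), the tab top at (378,217.5), and the cap at (366.2,176). Next I compute the poses and check IK for the moves.

Run:
```python
from h import *
from scipy.spatial.transform import Rotation as Ro
np.set_printoptions(suppress=True,precision=4)
f=lambda x,y:(x/5-.4+325,y/5-.4+150)
C=[f(38,120),f(258,43),f(418,465),f(197,545)]
W=np.array([onz("top",*c,.016) for c in C])[:,:2]
L=np.array([[105,60],[105,-60],[-125,-60],[-125,60]])/1000
a,b=W-W.mean(0),L-L.mean(0)
yaw=np.arctan2((b[:,0]*a[:,1]-b[:,1]*a[:,0]).sum(),(a*b).sum())
R=np.array([[np.cos(yaw),-np.sin(yaw)],[np.sin(yaw),np.cos(yaw)]])
o=W.mean(0)-R@L.mean(0);print("holder",o,yaw,(W-o)@R)
loc=lambda p:(np.asarray(p)[:2]-o)@R
yb,e=two((361,236.4),(334.3,286));print("band",yb,e,loc(yb))
for n,q in(("top",(361,236.4)),("top",(357.6,225.6)),("side",(334.3,286))):print(n,loc(onz(n,*q,.038)),loc(onz(n,*q,.05)))
print("tabtop",loc(onz("top",*f(268,338),.072)),two(f(268,338),((592-450)/2.9+305,(72/2.9+255))))
cb,e=two(f(208,130),(389.5,261.2));print("cap",cb,e,onz("top",*f(208,130),.104),onz("side",389.5,261.0,.104),loc(cb))
# fixed jaw inner top edge / bottle on plate
np.savez("pose.npz",o=o,yaw=yaw)
q0=robot.state()["qpos"]
for p,y in(((cb[0],cb[1],.06),yaw),((.506,.271,.06),yaw)):
  for k in(0,np.pi/2,np.pi,-np.pi/2):
    q=(Ro.from_euler("z",y+k)*Ro.from_euler("x",np.pi)).as_quat();print(k,robot.ik(p,q))
```

```text
holder [0.5735 0.0388] 0.3489061040418747 [[ 0.1038  0.0594]
 [ 0.1046 -0.0597]
 [-0.124  -0.0584]
 [-0.1244  0.0587]]
band [0.4886 0.06   0.0305] 0.0017186114414031344 [-0.0725  0.0489]
top [-0.0724  0.0497] [-0.0736  0.0515]
top [-0.0448  0.0483] [-0.0462  0.0501]
side [-0.0776  0.0407] [-0.0843  0.0272]
tabtop [-0.0464  0.0003] (array([0.5301, 0.0233, 0.0729]), np.float64(0.0009263465480866886))
cap [0.6228 0.0537 0.096 ] 0.0023761858567870517 [0.6218 0.0546 0.104 ] [0.619  0.0434 0.104 ] [ 0.0515 -0.0028]
0 [-0.6573  0.7357  0.7663  1.7901 -0.6451  0.8851 -0.8148]
1.5707963267948966 [-0.4881  0.6572  0.4795  1.7757 -0.4009  0.8069  0.5366]
3.141592653589793 [-0.243   0.6174  0.1058  1.7531 -0.0874  0.7756  1.8256]
-1.5707963267948966 [-0.8267  0.9245  1.1416  1.803  -0.9587  1.0906 -2.1164]
0 [-0.965   0.6054  0.5505  1.912  -0.4523  0.7493 -1.3776]
1.5707963267948966 [-0.7978  0.5654  0.3019  1.8978 -0.2456  0.7142 -0.0046]
3.141592653589793 [-0.5802  0.5528 -0.0064  1.8784  0.0052  0.7105  1.3301]
-1.5707963267948966 [-0.3283  0.5836 -0.3626  1.8556  0.2895  0.754   2.6418]
```

```bash
cat >> h.py <<'E'
from scipy.spatial.transform import Rotation as Ro
D=np.load("pose.npz");o,yaw=D["o"],float(D["yaw"])
quat=lambda k:(Ro.from_euler("z",yaw+k)*Ro.from_euler("x",np.pi)).as_quat()
def w(x,y,z): return np.array([o[0]+x*np.cos(yaw)-y*np.sin(yaw),o[1]+x*np.sin(yaw)+y*np.cos(yaw),z])
def st(t=""):
    s=robot.state();print(t,round(s["clock"],2),s["ee_pos"].round(4),"F",np.round(s["wrist_force"],2),"gap",round(s["finger_gap"],4),"grip",np.round(s["gripper_force"],1));return s
def snap(n,f):
    p,d=imaging.snapshot(n);cv2.imwrite(f,p);return p
E
python3 - <<'E'
from h import *
q=quat(np.pi)
robot.move_ptp(w(.0505,-.002,.20),q);st()
print(robot.move_straight(w(.0505,-.002,.05),v=.12,guard=8));st("down")
gripper_to(.03);st("grip")
p=robot.state()["ee_pos"]
robot.move_straight([p[0],p[1],.15],v=.1);st("lift")
snap("top","pics/t1.png");s=snap("side","pics/s1.png");cv2.imwrite("pics/s1c.png",s[150:350,250:500])
E
```

```text
2.54 [0.6215 0.0554 0.2   ] F [-0.1   0.27 -0.05] gap 0.0919 grip 0.0
False
down 3.94 [0.6222 0.0542 0.0508] F [-0.34  0.78 -0.25] gap 0.0915 grip 0.0
grip 4.81 [0.6216 0.0543 0.05  ] F [ 0.18 -0.67  0.95] gap 0.0396 grip 30.0
lift 5.96 [0.6211 0.0543 0.1492] F [ 0.05 -0.33 -2.26] gap 0.0394 grip 30.0
```

View pics/s1c.png

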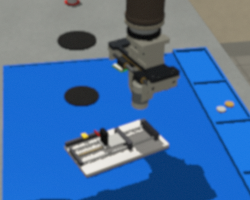

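The bottle is gripped (39.5 mm gap) and hangs upright over the holder at crop (140,100). The coaster at crop (82,96) is clear, so I place it next.

Run:
```python
from h import *
t=[.506,.271]
robot.move_straight([*t,.15],v=.15)
robot.move_straight([*t,.055],v=.1);robot.wait(.3);st("above")
print(robot.move_straight([*t,.041],v=.02,guard=2.5));st("down")
robot.wait(.2);gripper_to(.092);st("open");robot.wait(.2)
robot.move_straight([*t,.2],v=.12);st("up")
robot.move_ptp(w(-.0455,0,.2),quat(np.pi/2))
gripper_to(.046);st("tab above")
p=snap("top","pics/t2.png");s=snap("side","pics/s2.png")
v=np.zeros((500,800,3),np.uint8);v[:,:400]=cv2.resize(p[150:275,235:335],(400,500));v[:400,400:]=cv2.resize(s[200:300,280:380],(400,400));cv2.imwrite("pics/c2.png",v)
```

```text
above 9.24 [0.5062 0.2711 0.0554] F [-0.31 -0.25 -1.6 ] gap 0.0392 grip 30.0
True
down 9.83 [0.5059 0.2709 0.0429] F [-0.41  0.12  6.27] gap 0.0396 grip 30.0
open 11.01 [0.5053 0.2706 0.0424] F [-0.6   0.46  0.6 ] gap 0.092 grip 0.0
up 12.68 [0.5056 0.2708 0.1993] F [-0.16 -0.75 -0.31] gap 0.092 grip 0.0
tab above 14.55 [0.5307 0.0232 0.2   ] F [-0.07  1.   -0.41] gap 0.046 grip 0.0
```

View pics/c2.png

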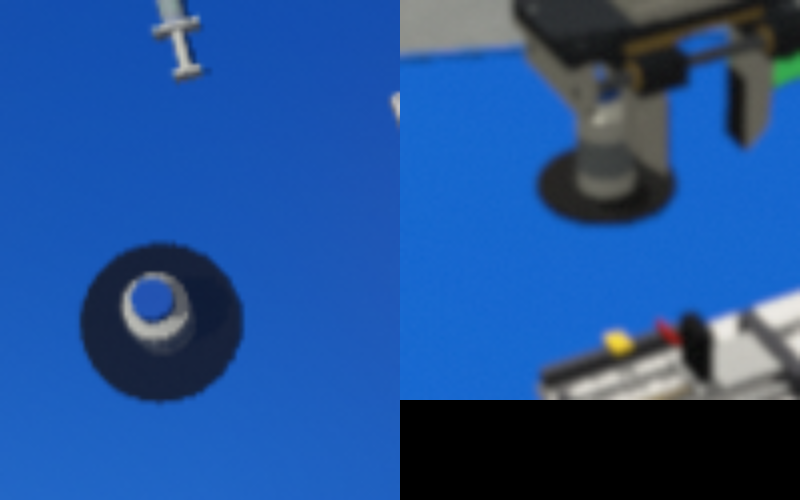

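The bottle stands upright and centred on the coaster. Next I pinch the tab and pull it 27.5 mm along the holder's -x.

Run:
```python
from h import *
print(robot.move_straight(w(-.0455,0,.049),v=.1,guard=8));st("down")
gripper_to(.0);s=st("grip")
loc=lambda p:w(0,0,0)*0+np.r_[(np.array(p)[:2]-o)@np.array([[np.cos(yaw),-np.sin(yaw)],[np.sin(yaw),np.cos(yaw)]]),p[2]]
print(loc(s["ee_pos"]))
robot.move_straight(w(-.0455-.0275,0,.049),v=.03);robot.wait(.4);s=st("pulled");print(loc(s["ee_pos"]))
p=snap("top","pics/t3.png");q=snap("side","pics/s3.png")
v=np.zeros((600,800,3),np.uint8);v[:,:400]=cv2.resize(p[195:270,335:385],(400,600),interpolation=2);v[:400,400:]=cv2.resize(q[260:310,310:360],(400,400),interpolation=2);cv2.imwrite("pics/c3.png",v)
```

```text
False
down 16.31 [0.5311 0.0233 0.0495] F [-0.12  0.31 -0.54] gap 0.0459 grip 0.0
grip 16.95 [0.5316 0.0236 0.0491] F [ 4.27  1.29 -3.03] gap 0.0115 grip 30.0
[-4.45741344e-02  1.24729965e-05  4.90819983e-02]
pulled 18.42 [0.5066 0.0144 0.0491] F [ 7.84  2.01 -8.96] gap 0.0115 grip 30.0
[-7.12126474e-02 -8.48045556e-05  4.91141517e-02]
```

View pics/c3.png

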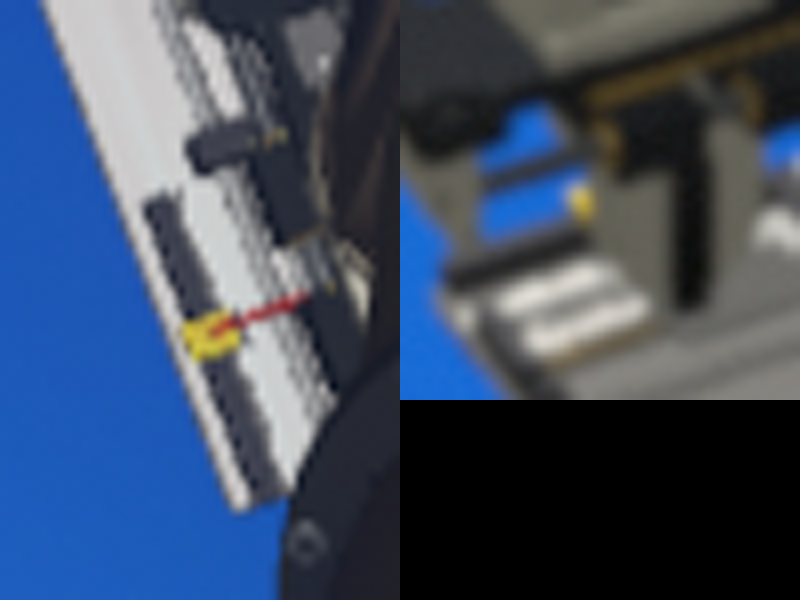

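Top view: the pointer end at crop (212,331) is over the band, whose middle is at (212,335). That is about 1 mm short, so I trim 1.5 mm further and hand in.

Run:
```python
from h import *
robot.move_straight(w(-.0745,0,.049),v=.01);robot.wait(.8);st("trim")
p=snap("top","pics/t4.png")
print("yel",cen(mask(p,*YEL,(350,220,372,250))))
m=mask(p,(170,120,70),(180,255,255),(355,225,378,245))|mask(p,(0,120,70),(8,255,255),(355,225,378,245))
ys,xs=np.nonzero(m);k,b=np.polyfit(xs,ys,1);print("red",len(xs),xs.min(),"line y at band x",k,k*361+b)
a=onz("top",361,k*361+b,.04);c=onz("top",361,236.4,.036)
print("pointer-band along holder x",((a-c)[:2]@[np.cos(yaw),np.sin(yaw)]).round(4))
```

```text
trim 19.62 [0.5052 0.0138 0.0491] F [ 8.91  3.49 -9.43] gap 0.0116 grip 30.0
yel (array([360.52, 236.64]), np.int32(25))
red 11 362 line y at band x -0.34153846153845696 236.50153846153864
pointer-band along holder x -0.0006
```

```bash
python3 -c "
from rig import robot
print(robot.job_done())"
```

```text
the job is handed in; nothing more can be done
None
```

The job is handed in: the bottle was last seen upright near the middle of the coaster, and the gripper holds the jaw open with the pointer measured within about 1 mm of the band's middle; no verdict was returned.

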